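# Load the bush magazine in feed order

## Robot

A 6-joint arm with a two-finger parallel gripper is mounted at the origin on the work surface. World frame = base frame: x ahead of the robot, y to its left, z up, the work surface at z = 0. Lengths are in mm, angles in rad, forces in N, time in s.
With the tool pointing down it reaches from about 350 to 950 mm from the base axis. Payload 17.4 kg.
Tool frame: the origin (TCP) lies between the finger pads; the fingertips stand 8 mm ahead of it and the grasp point (between the pads) lies 11 mm behind it (manip.finger_overhang is the x of the fingertips in the tool frame, in mm); x points along the fingers, y is the direction in which the jaws open and shut, and the axes are right-handed (so a half turn about x gives the same grasp; the last joint's range is limited). The gripper opens to 93 mm and grips with 3 to 60 N. Pads are 15 mm wide; open, the fingers measure 128 mm over their backs; the gripper's body (75 mm by 188 mm) begins 65 mm behind the grasp point.
Start: joints at [-1.228, 0.116, 1.442, -0, 1.584, -0.038], TCP at [250.864, -626.658, 226.646] pointing down, gripper open.
Joint ranges: [-2.83, 2.83], [-0.83, 2.19], [0.07, 2.5], [-1.14, 4.28], [0.01, 3], [-2.97, 2.97]. Speed limits (rad/s): [1.89, 1.89, 2.22, 3.14, 3.14, 3.14].

## Interface

Orientations are given as a unit quaternion [w, x, y, z].
In Python, from cell import manip gives the robot as it stands.
- The arm moves only by the shell command python3 -m handwheel 'ROWS'. ROWS is a JSON object of lists of equal length, an entry for each row: "offset": the shift along the tool's x, y, z in mm, a list of three; "turn": the turn about the tool's x in rad; "jaw": the opening, from -1 (shut) to 1 (fully open). A call has 1 to 12 rows; each row is the pose to reach, as a shift and turn from the pose commanded when the call began, along the tool's axes at that moment; what a row does not reach only later rows make up. A row lasts 1/10 s, in which the tool goes at most 50 mm and 8.59 degrees, less where a joint would pass 70% of its speed; a pose out of reach is approached as far as the arm can. A call with a gripper value outside its range is refused whole. The fingers move at their own pace and stop on an object; the grip force is fixed at half the most. Time passes only in rows, so rows that repeat a pose let the fingers close. It gives the time, the measured TCP pose, the force and the opening at its end, in the units of the state.
- manip.get_state(): the state, without advancing time (a new reading comes with each control period).
- manip.read_camera(name): name is "scene" or "top"; returns the picture (384x512x3 uint8, red, green, blue); there is no depth.
- manip.camera_model(name): a dict with "K" (3x3 intrinsics, pixels), "k1" (the pictures are not rectified: a ray, as slopes to the right and down, at radius r is drawn at 1 + k1 r^2 times it, then the intrinsics apply), "R" (3x3) and "t" (3): a world point X has camera coordinates R X + t. Camera axes: x right, y down, z forward; pixel columns grow to the right and rows downward; lengths in mm; the calibration is good to about 2 mm. A picture is of the moment at which its call begins. camera_model takes no time and is no camera call.
- manip.sign_off(): hands the job in, once; it reports no verdict.
The state is a dict: "time": time; "joint_positions": joint angles; "qvel": joint speeds; "effort": joint torques, N m; "tcp_pos": TCP position; "tcp_rot": TCP orientation; "ft_force": force on the tool from outside, world axes, zero at the start; "ft_torque": the same for the moment, N m; "width": opening from 0.0 (shut) to 1.0 (fully open).
Only numpy, scipy, OpenCV 4.12 (cv2) and the standard library are available. Lean on these libraries where they do the work, as an engineer would, in place of code of your own. Each camera call takes 0.05 s, during which the arm holds its last target. There are 200 camera calls.

## Task

Load the press's upright gravity magazine from the top: first the blue bush, which must go right down to the floor of the magazine, then the orange bush on top of it, so that blue feeds out first, and wait until both have settled. Leave the green bush standing where it is.

Things in the scene. Friction and masses are not known exactly. Their poses are not given: they have to be found in the camera images.
- magazine: upright gravity magazine, fixed: green base 120 x 120 x 20 mm whose top is the shaft's floor; four aluminium corner angles, open between, form a square shaft 52 mm wide inside, up to 165 mm above the bench; yellow flared mouth on top. Fixed ejector rod reaches 96 mm to -x, outlet trough 135 mm to +x, its gate shut. Origin on the shaft's axis at bench height, z up.
- mouth (a point): centre of the magazine's mouth, at its rim, 190 mm above the bench on the shaft's axis. The yellow flare is about 80 mm wide inside and 90 mm outside at this rim and narrows to 52 mm, 25 mm lower. A bush let go in the mouth drops down the shaft by its own weight and may rattle for some 2 s before it rests.
- blue_bush: blue nylon bush standing upright on the bench: a plain solid cylinder 40 mm in diameter and 70 mm tall with a dark dot on its top face, 65 to 135 g, to be loaded first (lowest). Origin at the centre of its underside, z up along its axis.
- orange_bush: orange nylon bush standing upright on the bench: a plain solid cylinder 40 mm in diameter and 70 mm tall with a dark dot on its top face, 65 to 135 g, to be loaded second, on top of the blue one. Origin at the centre of its underside, z up along its axis.
- green_bush: green nylon bush standing upright on the bench: a plain solid cylinder 40 mm in diameter and 70 mm tall with a dark dot on its top face, 65 to 135 g, not needed now; it stays where it is. Origin at the centre of its underside, z up along its axis.
Not all that is in view belongs to the job. Of the things that look like the orange_bush, take the one that is farthest from the robot's base at the start. There is more than one size of the blue_bush; the one meant has the size given above.

How it is judged:
By the outcome, as a careful person would: the job done as asked, in the order asked, and still so for the second after the job is handed in, with the robot touching nothing.
It also fails if it takes over 67 s, if anything falls off the work surface, if the arm or the gripper's body presses on something with over 40 N, if the wrist force passes 120 N, or if a joint passes its speed limit or range.

## Working session

There is one attempt and no reset: what is moved stays moved. The work goes in short steps, Python scripts to look and compute and a shell command to move; the robot and the scene stay as the last step left them, time stands still between calls to the robot, and variables do not carry over. Pictures are saved under pics/ and viewed, about 8 in all and at most 12, crops included, and the job is handed in when it is done.

```bash
mkdir -p pics; python3 - <<'E'
from cell import manip
import cv2,json
for n in("scene","top"):
    cv2.imwrite(f"pics/{n}0.png",manip.read_camera(n)[:,:,::-1])
    print(n,{k:(v.tolist() if hasattr(v,'tolist') else v) for k,v in manip.camera_model(n).items()})
s=manip.get_state();print(s)
E
```

```text
scene {'K': [[468.9882025444179, 0.0, 251.30009940567288], [0.0, 468.9882025444179, 193.17452453909843], [0.0, 0.0, 1.0]], 'k1': -0.01123131664704161, 'R': [[-0.5619948970092374, 0.8271255651536327, -0.0050035192474938575], [0.6732322641967056, 0.4539001594422668, -0.5837233623068911], [-0.48054141775725606, -0.33141808147348933, -0.8119371903615932]], 't': [307.82504522835734, -289.35810705049414, 1311.5841247865415]}
top {'K': [[351.96424276384556, 0.0, 255.71394606146345], [0.0, 351.96424276384556, 188.87368084163606], [0.0, 0.0, 1.0]], 'k1': -0.10351277810923014, 'R': [[-0.012341437216719762, -0.9996278363919158, -0.02432853546441001], [-0.9848698184060061, 0.016358005605701234, -0.17252204625938364], [0.1728558061516789, 0.02183127030250734, -0.9847051670000684]], 't': [-8.584630048999278, 552.7046000028586, 734.5203762029048]}
{'time': 0.1, 'joint_positions': array([-1.22779882e+00,  1.16430229e-01,  1.44217116e+00, -2.87655488e-05,
        1.58401065e+00, -3.78058879e-02]), 'qvel': array([ 7.93067544e-04, -1.17583202e-03, -1.82050675e-03, -6.98521309e-05,
        4.00038958e-05, -6.02220730e-04]), 'effort': array([ 1.08891803e-03, -7.22898746e+01, -6.23864436e+01,  7.82373059e-02,
        2.27798719e-02, -1.42152649e-05]), 'tcp_pos': array([ 250.79786087, -626.49522758,  226.00121044]), 'tcp_rot': array([-0.13346751, -0.69426325, -0.13417686,  0.69439292]), 'ft_force': array([ 0.37648317, -0.90030238, -0.5818766 ]), 'ft_torque': array([-0.01771062,  0.02497665, -0.01767106]), 'width': 1.003259377642187}
```

View pics/scene0.png

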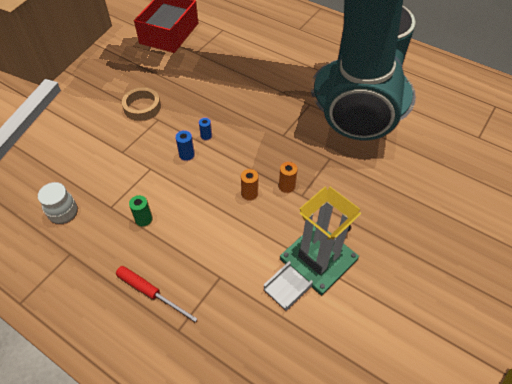

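View pics/top0.png

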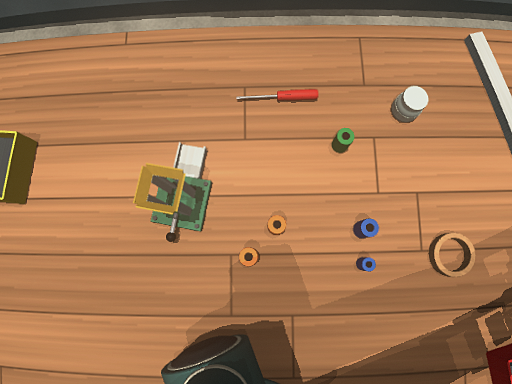

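```bash
cat > h.py <<'E'
from cell import manip
import numpy as np, cv2
def ray(n,uv):
    m=manip.camera_model(n);K,R,t=[np.array(m[k],float) for k in("K","R","t")]
    p=cv2.undistortPoints(np.array(uv,float).reshape(-1,1,2),K,np.array([m["k1"],0,0,0.])).reshape(-1,2)
    return -R.T@t, np.c_[p,np.ones(len(p))]@R
def at_z(n,uv,z):
    c,d=ray(n,uv); return (c+d*((z-c[2])/d[:,2])[:,None])
def proj(n,X):
    m=manip.camera_model(n);R=np.array(m["R"],float)
    return cv2.projectPoints(np.array(X,float).reshape(-1,1,3),cv2.Rodrigues(R)[0],np.array(m["t"],float),np.array(m["K"],float),np.array([m["k1"],0,0,0.]))[0].reshape(-1,2)
E
cat > m.py <<'E'
from h import *
obj={"blueBig":((185,137),(370,228)),"blueSmall":((205,123),(369,264)),"orA":((250,176),(277,225)),"orB":((288,169),(248,257)),"green":((139,202),(346,136))}
im={n:cv2.imread(f"pics/{n}0.png") for n in("scene","top")}
for o,(a,b) in obj.items():
    for n,p in(("scene",a),("top",b)):
        g=im[n][p[1]-7:p[1]+8,p[0]-7:p[0]+8].max(2).astype(float)
        w=np.clip(75-g,0,None); y,x=np.mgrid[-7:8,-7:8]; w[(x*x+y*y)>30]=0
        c=np.array([p[0]+(w*x).sum()/w.sum(),p[1]+(w*y).sum()/w.sum()])
        q=at_z(n,[c],70)[0]; print(o,n,c.round(1),q.round(1),"r",np.hypot(*q[:2]).round())
for n in im:
    hsv=cv2.cvtColor(im[n],cv2.COLOR_BGR2HSV); mk=cv2.inRange(hsv,(22,120,90),(34,255,255))
    k,l,s,_=cv2.connectedComponentsWithStats(mk)
    c0=(330,210) if n=="scene" else (160,190)
    ys,xs=np.nonzero(mk); sel=np.hypot(xs-c0[0],ys-c0[1])<45
    h=cv2.convexHull(np.c_[xs,ys][sel].astype(np.int32))
    for e in np.arange(2,15,.5):
        q=cv2.approxPolyDP(h,e,True).reshape(-1,2)
        if len(q)==4:break
    P=at_z(n,q,190); print(n,q.tolist(),P[:,:2].round(1).tolist(),"c",P.mean(0).round(1),"sides",np.linalg.norm(P-np.roll(P,1,0),axis=1).round(1))
    d=P-np.roll(P,1,0);print("yaw",np.degrees(np.arctan2(d[:,1],d[:,0])).round(1))
c=lambda n,x,y,w,h:cv2.resize(im[n][y:y+h,x:x+w],(400,300),interpolation=cv2.INTER_CUBIC)
cv2.imwrite("pics/crop1.png",np.vstack([np.hstack([c("scene",160,105,140,105),c("top",240,190,160,120)]),np.hstack([c("scene",250,180,130,130),c("top",120,130,120,120)])]))
E
python3 m.py
```

```text
blueBig scene [182.9 135.6] [ 459.6 -257.    70. ] r 527.0
blueBig top [369.4 227. ] [ 462.2 -258.    70. ] r 529.0
blueSmall scene [204.6 122.6] [ 396.5 -240.1   70. ] r 464.0
blueSmall top [368.5 264. ] [ 384.7 -251.7   70. ] r 460.0
orA scene [248.9 175.1] [470.2 -58.7  70. ] r 474.0
orA top [277.4 224. ] [472.3 -62.2  70. ] r 476.0
orB scene [288.2 167.5] [402.6   2.6  70. ] r 403.0
orB top [248.3 257.3] [4.032e+02 3.000e-01 7.000e+01] r 403.0
green scene [137.3 201.7] [ 663.9 -216.8   70. ] r 698.0
green top [345.9 135. ] [ 667.1 -219.3   70. ] r 702.0
scene [[360, 213], [329, 238], [300, 208], [330, 187]] [[506.2, 209.7], [583.2, 188.5], [557.3, 114.6], [485.0, 136.9]] c [532.9 162.4 190. ] sides [75.8 79.9 78.3 75.6]
yaw [  73.8  -15.4 -109.3  162.8]
top [[184, 175], [172, 214], [133, 202], [139, 180]] [[555.7, 112.2], [483.9, 132.6], [506.8, 206.5], [547.9, 197.0]] c [523.6 162.1 190. ] sides [85.2 74.7 77.4 42.2]
yaw [-84.7 164.1  72.8 -13.1]
```

View pics/crop1.png

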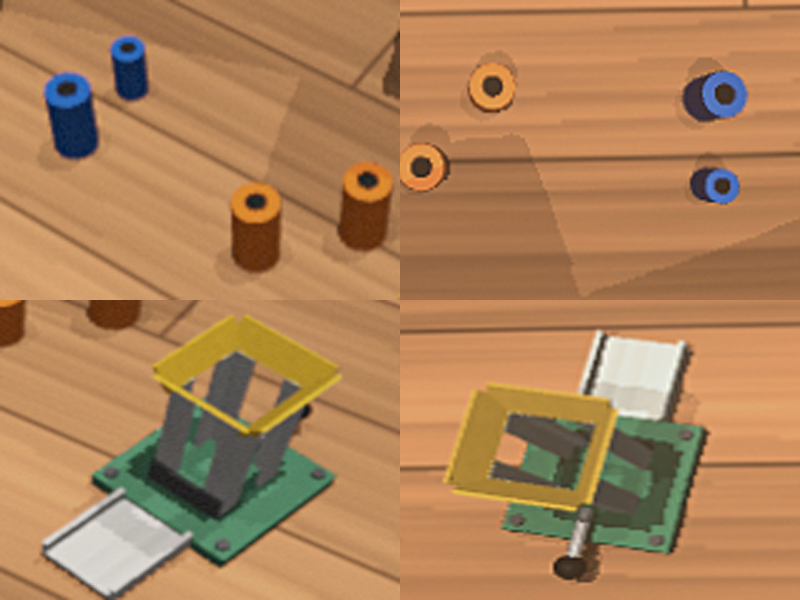

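The crop shows two blues (scene 183,136 large / 205,123 small) and two oranges (scene 249,175 / 288,168). The blue meant is the large one, because both cameras agree on z = 70 for its top. The orange meant is the one at (471,-60), r 475 against 403. Next I work out the mouth from its corners in the crop, and the first move.

```bash
cat > go.py <<'E'
import sys; from h import *
from scipy.spatial.transform import Rotation as Ro
def go(p,yaw=None):
    s=manip.get_state();q=s["tcp_rot"];R=Ro.from_quat(q,scalar_first=True).as_matrix()
    print("t",s["time"],"tcp",s["tcp_pos"].round(1),"xax",R[:,0].round(3),"jaw yaw",np.degrees(np.arctan2(R[1,1],R[0,1])).round(1),"F",s["ft_force"].round(1),"w",s["width"])
    print("offset",(R.T@(np.array(p)-s["tcp_pos"])).round(1))
    if yaw is not None:
        cur=np.arctan2(R[1,1],R[0,1]); d=(cur-np.radians(yaw)+np.pi/2)%np.pi-np.pi/2; print("turn",d.round(3)) # x down: + turn = -yaw
if __name__=="__main__": a=list(map(float,sys.argv[1:])); go(a[:3],a[3] if len(a)>3 else None)
E
python3 - <<'E'
from h import *
for n,q in(("top",[[146.1,164],[185.1,170.8],[176.4,213.2],[133.8,206]]),("scene",[[329.6,187.4],[360.8,212.9],[332.9,237.2],[299.7,211.2]])):
    P=at_z(n,q,190);print(n,P[:,:2].round(1).tolist(),P.mean(0).round(1),np.linalg.norm(P-np.roll(P,1,0),axis=1).round(1))
E
python3 go.py 461 -257.5 227 90; grep -n . /dev/null; python3 go.py 461 -257.5 47
```

```text
top [[578.2, 184.8], [563.6, 110.3], [485.2, 124.6], [499.4, 204.7]] [531.6 156.1 190. ] [81.3 75.9 79.7 81.4]
scene [[486.3, 136.7], [505.2, 210.8], [578.0, 193.3], [563.6, 117.7]] [533.3 164.6 190. ] [79.6 76.5 74.8 77. ]
t 0.1 tcp [ 250.8 -626.5  226. ] xax [-0.     0.001 -1.   ] jaw yaw -68.2 F [ 0.4 -0.9 -0.6] w 1.003259377642187
offset [  -0.7 -264.4 -332.3]
turn 0.381
t 0.1 tcp [ 250.8 -626.5  226. ] xax [-0.     0.001 -1.   ] jaw yaw -68.2 F [ 0.4 -0.9 -0.6] w 1.003259377642187
offset [ 179.3 -264.3 -332.3]
```

```bash
python3 -m handwheel '{"offset":[[0,-264,-332],[0,-264,-332],[0,-264,-332],[0,-264,-332],[0,-264,-332],[0,-264,-332],[0,-264,-332],[0,-264,-332],[0,-264,-332],[0,-264,-332],[60,-264,-332],[80,-264,-332]],"turn":[0.38,0.38,0.38,0.38,0.38,0.38,0.38,0.38,0.38,0.38,0.38,0.38],"jaw":[1,1,1,1,1,1,1,1,1,1,1,1]}'
python3 go.py 461 -257.5 47 90
python3 - <<'E'
from h import *
im=cv2.imread("pics/top0.png")[150:225,120:220]; im2=cv2.imread("pics/scene0.png")[175:250,285:385]
cv2.imwrite("pics/crop2.png",np.hstack([cv2.resize(i,(400,300),interpolation=cv2.INTER_CUBIC)for i in(im,im2)]))
A=[[146.1,164],[185.1,170.8],[176.4,213.2],[133.8,206]];B=[[332.9,237.2],[299.7,211.2],[329.6,187.4],[360.8,212.9]]
ca,da=ray("top",A);cb,db=ray("scene",B)
for u,v in zip(da,db):
    s=np.linalg.lstsq(np.c_[u,-v],cb-ca,rcond=None)[0];print((ca+u*s[0]).round(1),(cb+v*s[1]).round(1))
E
```

```text
time: 1.3
tcp_pos: [460.2, -258.2, 144.2]
tcp_rot: [-0.0, -0.707, -0.0, 0.707]
ft_force: [0.8, -0.5, -1.1]
width: 1.003
t 1.3 tcp [ 460.2 -258.2  144.2] xax [-0.001  0.    -1.   ] jaw yaw -89.9 F [ 0.8 -0.5 -1.1] w 1.0027815744265485
offset [97.2 -0.7 -0.9]
turn 0.001
[579.5 186.5 185.1] [575.8 192.7 186.3]
[564.6 111.3 185.9] [561.4 116.7 186.4]
[486.2 126.7 181.4] [481.2 135.  183. ]
[500.5 208.  181.3] [499.5 209.7 181.8]
```

View pics/crop2.png

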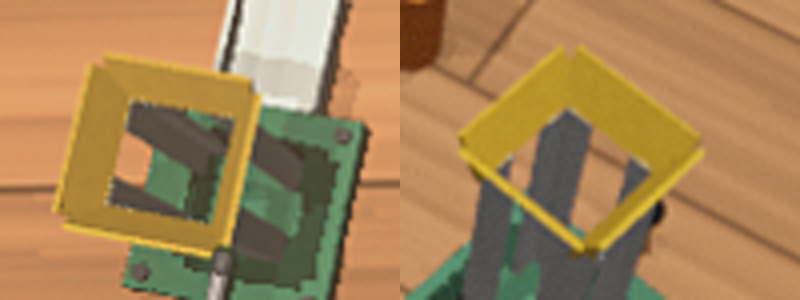

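Mouth corners read off (notched ends of the four plates). The two cameras differ by a few mm there, so I will check again with the bush held over the mouth. Next I descend and grip.

```bash
python3 -m handwheel '{"offset":[[40,-0.5,-0.5],[75,-0.5,-0.5],[95,-0.5,-0.5],[97,-0.5,-0.5],[97,-0.5,-0.5],[97,-0.5,-0.5],[97,-0.5,-0.5],[97,-0.5,-0.5],[97,-0.5,-0.5],[97,-0.5,-0.5],[97,-0.5,-0.5],[97,-0.5,-0.5]],"turn":[0,0,0,0,0,0,0,0,0,0,0,0],"jaw":[1,1,1,1,0.3,-0.5,-1,-1,-1,-1,-1,-1]}'
python3 - <<'E'
from h import *
for n,q in(("top",[[144.3,164.5],[185,172],[174.5,213.7],[134.7,204.7]]),("scene",[[332.5,238],[300.2,210.5],[327.5,186.5],[360.7,213]])):
    P=at_z(n,q,190);print(n,P[:,:2].round(1).tolist(),P.mean(0).round(1))
E
```

```text
time: 2.5
tcp_pos: [461.5, -257.7, 49.7]
tcp_rot: [0.0, 0.707, 0.0, -0.707]
ft_force: [-0.0, -0.5, 0.7]
width: 0.423
top [[577.4, 188.2], [561.4, 110.5], [484.4, 128.0], [501.8, 203.1]] [531.2 157.5 190. ]
scene [[579.8, 193.5], [561.8, 117.7], [486.6, 132.5], [505.5, 210.8]] [533.4 163.6 190. ]
```

```bash
python3 -m handwheel '{"offset":[[-30,0,0],[-75,0,0],[-125,0,0],[-175,0,0],[-210,0,0],[-210,-40,-8],[-210,-90,-16],[-210,-140,-24],[-210,-190,-32],[-210,-240,-40],[-210,-290,-48],[-210,-340,-57]],"turn":[0,0,0,0,0,0,0,0,0,0,0,0],"jaw":[-1,-1,-1,-1,-1,-1,-1,-1,-1,-1,-1,-1]}'
python3 go.py 532 161 260 -90
```

```text
time: 3.7
tcp_pos: [517.3, 80.6, 259.8]
tcp_rot: [0.0, 0.707, 0.0, -0.707]
ft_force: [1.1, -0.3, 0.6]
width: 0.428
t 3.7 tcp [517.3  80.6 259.8] xax [ 0. -0. -1.] jaw yaw -89.9 F [ 1.1 -0.3  0.6] w 0.42836308845092175
offset [ -0.2 -80.4 -14.8]
turn 0.001
```

```bash
python3 -m handwheel '{"offset":[[0,-40,-7],[0,-70,-12],[0,-79,-13.5],[0,-79,-13.5],[0,-79,-13.5],[0,-79,-13.5],[0,-79,-13.5]],"turn":[0,0,0,0,0,0,0],"jaw":[-1,-1,-1,-1,-1,-1,-1]}'
python3 - <<'E'
from h import *
S=[]
for n,(x,y) in(("scene",(280,140)),("top",(100,120))):
    I=manip.read_camera(n)[:,:,::-1].copy();cv2.imwrite(f"pics/{n}1.png",I)
    S.append(cv2.resize(I[y:y+120,x:x+100],(500,600),interpolation=cv2.INTER_CUBIC)[:, :400] if 0 else cv2.resize(I[y:y+120,x:x+100],(400,480),interpolation=cv2.INTER_CUBIC))
cv2.imwrite("pics/crop3.png",np.hstack(S))
E
python3 go.py 532 161 260
```

```text
time: 4.4
tcp_pos: [531.0, 156.4, 259.8]
tcp_rot: [-0.0, 0.707, -0.0, -0.707]
ft_force: [0.3, -0.2, -1.2]
width: 0.427
t 4.5 tcp [530.9 156.8 259.8] xax [ 0.  0. -1.] jaw yaw -90.0 F [-0.4 -0.3 -0.4] w 0.4244565097050945
offset [-0.2 -4.2 -1.1]
```

View pics/crop3.png

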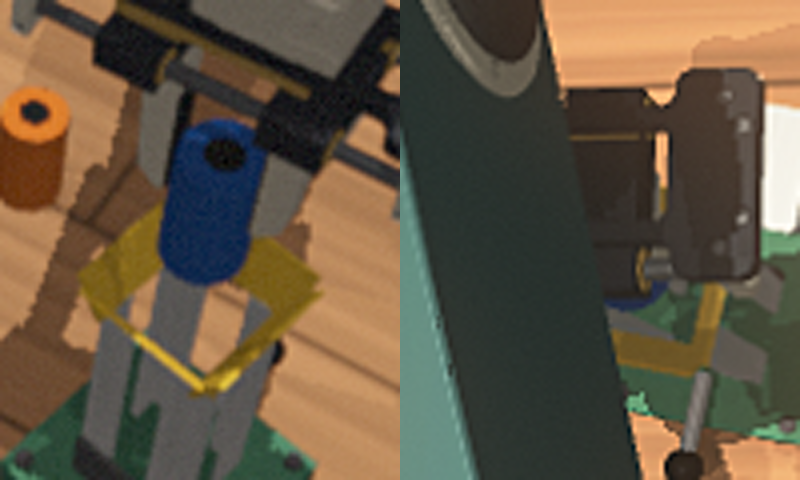

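```bash
python3 - <<'E'
from h import *
I=cv2.imread("pics/scene1.png");p=(336,178)
g=I[p[1]-7:p[1]+8,p[0]-7:p[0]+8].max(2).astype(float);y,x=np.mgrid[-7:8,-7:8];w=np.clip(75-g,0,None);w[x*x+y*y>36]=0
c=[p[0]+(w*x).sum()/w.sum(),p[1]+(w*y).sum()/w.sum()];print(c,at_z("scene",[c,[336.5,178.2]],280))
# overlay: predicted rim/shaft for candidate centres in both initial images
out=[]
for n,(x0,y0) in(("scene",(270,170)),("top",(110,145))):
    I=cv2.imread(f"pics/{n}0.png")[y0:y0+130,x0:x0+100];I=cv2.resize(I,None,fx=4,fy=4,interpolation=cv2.INTER_CUBIC)
    a=np.radians(-14)
    for z,hs,col in((190,45,(255,0,0)),(190,40,(255,255,255)),(165,26,(0,0,255)),(20,60,(255,0,255))):
        P=[[532.5+hs*(np.cos(a)*u-np.sin(a)*v),161+hs*(np.sin(a)*u+np.cos(a)*v),z] for u,v in((1,1),(1,-1),(-1,-1),(-1,1))]
        q=((proj(n,P)-[x0,y0]+.5)*4-.5).round().astype(int);cv2.polylines(I,[q.reshape(-1,1,2)],True,col,1)
    out.append(I)
cv2.imwrite("pics/ov.png",np.hstack(out))
E
```

```text
[np.float64(335.8350708366747), np.float64(178.27719860999733)] [[529.02914653 158.48150986 280.        ]
 [528.26993067 159.31906344 280.        ]]
```

View pics/ov.png

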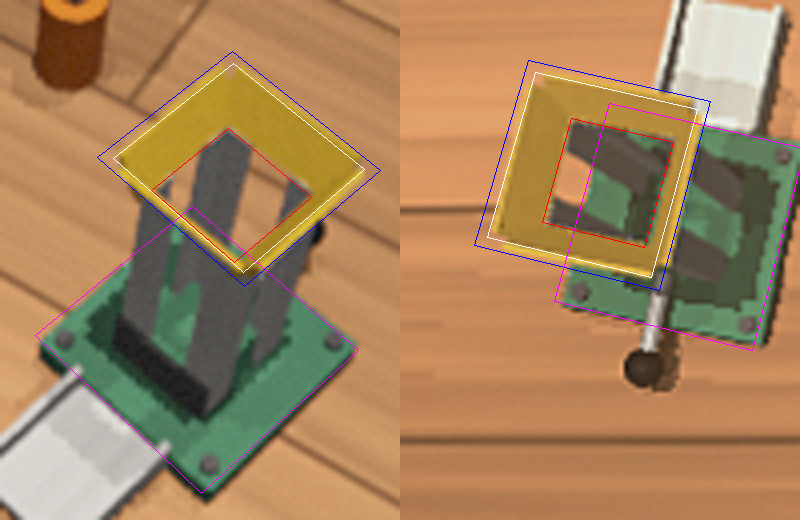

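```bash
python3 -m handwheel '{"offset":[[0,-3.5,-2.5],[10,-3.5,-2.5],[20,-3.5,-2.5],[27,-3.5,-2.5],[34,-3.5,-2.5],[40,-3.5,-2.5],[46,-3.5,-2.5],[51,-3.5,-2.5],[55,-3.5,-2.5],[58,-3.5,-2.5],[58,-3.5,-2.5],[58,-3.5,-2.5]],"turn":[0,0,0,0,0,0,0,0,0,0,0,0],"jaw":[-1,-1,-1,-1,-1,-1,-1,-1,-1,-1,-1,-1]}'
python3 - <<'E'
from h import *
I=manip.read_camera("scene")[:,:,::-1].copy()
cv2.imwrite("pics/crop4.png",cv2.resize(I[150:270,270:390],(600,600),interpolation=cv2.INTER_CUBIC))
E
```

```text
time: 5.7
tcp_pos: [533.5, 161.0, 201.8]
tcp_rot: [0.0, 0.707, 0.0, -0.707]
ft_force: [-0.6, -0.8, -0.3]
width: 0.425
```

View pics/crop4.png

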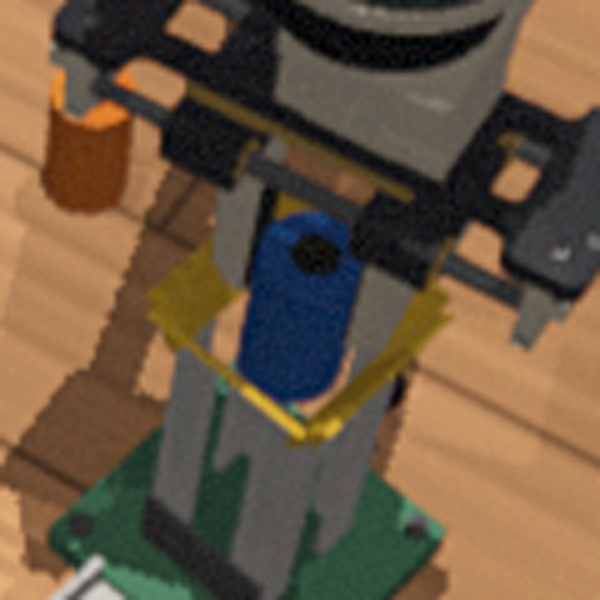

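The bush is inside the mouth with zero contact force and similar gaps on both sides. I release it, then rise.

```bash
python3 -m handwheel '{"offset":[[0,0,0],[0,0,0],[0,0,0],[0,0,0],[0,0,0],[0,0,0],[0,0,0],[0,0,0],[-20,0,0],[-40,0,0],[-60,0,0],[-60,0,0]],"turn":[0,0,0,0,0,0,0,0,0,0,0,0],"jaw":[1,1,1,1,1,1,1,1,1,1,1,1]}'
python3 go.py 471 -60.5 262 -90
python3 - <<'E'
from h import *
I=manip.read_camera("scene")[:,:,::-1].copy()
cv2.imwrite("pics/crop5.png",cv2.resize(I[150:270,270:390],(600,600),interpolation=cv2.INTER_CUBIC))
E
```

```text
time: 6.95
tcp_pos: [534.1, 161.1, 264.4]
tcp_rot: [-0.0, 0.708, 0.001, -0.706]
ft_force: [-0.4, -0.4, 0.6]
width: 1.0
t 6.95 tcp [534.1 161.1 264.4] xax [ 0.004  0.001 -1.   ] jaw yaw -90.0 F [-0.4 -0.4  0.6] w 0.99988982970569
offset [  2.  221.6  63.3]
turn 0.001
```

View pics/crop5.png

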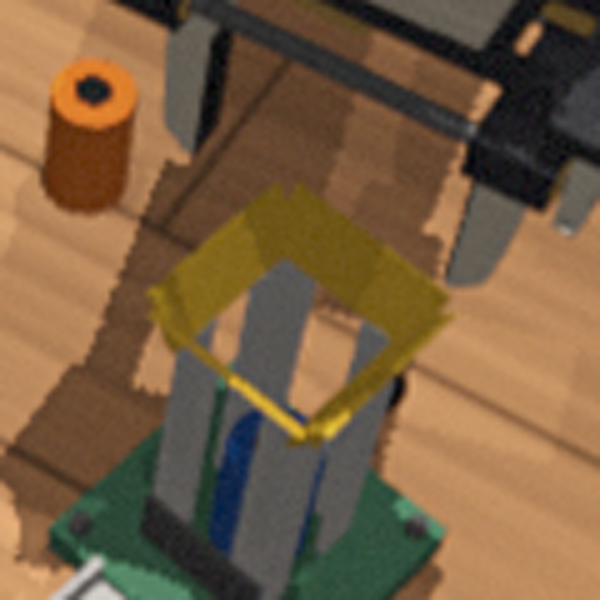

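Blue is in the shaft, upright and at the bottom between the angles. Next is the far orange.

```bash
python3 -m handwheel '{"offset":[[0,45,13],[0,90,26],[0,135,39],[0,180,52],[0,215,61],[0,221.5,62.5],[0,221.5,62.5],[50,221.5,62.5],[100,221.5,62.5],[130,221.5,62.5],[130,221.5,62.5],[130,221.5,62.5]],"turn":[0,0,0,0,0,0,0,0,0,0,0,0],"jaw":[1,1,1,1,1,1,1,1,1,1,1,1]}'
python3 go.py 471.3 -60.5 50 -90
python3 - <<'E'
from h import *
S=[]
for n,(x,y) in(("scene",(200,120)),("top",(220,170))):
    I=manip.read_camera(n)[:,:,::-1].copy();S.append(cv2.resize(I[y:y+120,x:x+100],(400,480),interpolation=cv2.INTER_CUBIC))
cv2.imwrite("pics/crop6.png",np.hstack(S))
E
```

```text
time: 8.2
tcp_pos: [471.4, -59.7, 132.3]
tcp_rot: [-0.001, -0.707, -0.001, 0.707]
ft_force: [0.6, 0.4, 0.8]
width: 0.998
t 8.2 tcp [471.4 -59.7 132.3] xax [-0.  0. -1.] jaw yaw -89.9 F [0.6 0.4 0.8] w 0.9975449590386499
offset [82.3  0.8  0.1]
turn 0.002
```

View pics/crop6.png

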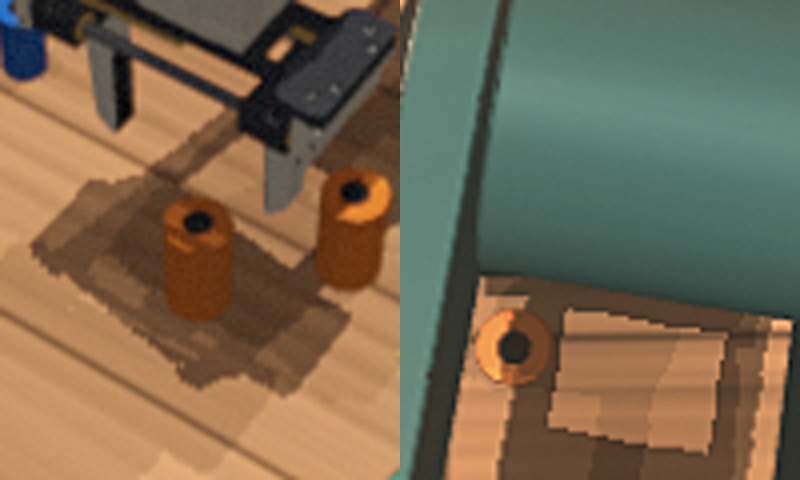

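The fingers stand either side of the far orange (scene ~250,176), and the near orange is clear of the right finger. I descend and grip.

```bash
python3 -m handwheel '{"offset":[[35,0.5,0],[65,0.5,0],[80,0.5,0],[82,0.5,0],[82,0.5,0],[82,0.5,0],[82,0.5,0],[82,0.5,0],[82,0.5,0],[82,0.5,0],[82,0.5,0],[82,0.5,0]],"turn":[0,0,0,0,0,0,0,0,0,0,0,0],"jaw":[1,1,1,1,0.3,-0.5,-1,-1,-1,-1,-1,-1]}'
python3 go.py 533.5 160.5 260 -90
```

```text
time: 9.5
tcp_pos: [471.1, -61.1, 49.6]
tcp_rot: [-0.0, -0.707, -0.0, 0.707]
ft_force: [-0.2, -0.8, 0.4]
width: 0.424
t 9.5 tcp [471.1 -61.1  49.6] xax [-0.  0. -1.] jaw yaw -90.0 F [-0.2 -0.8  0.4] w 0.4235302365107952
offset [-210.4 -221.5  -62.6]
turn 0.001
```

```bash
python3 -m handwheel '{"offset":[[-30,0,0],[-75,0,0],[-125,0,0],[-175,0,0],[-210,0,0],[-210,-40,-12],[-210,-85,-24],[-210,-130,-37],[-210,-175,-50],[-210,-210,-60],[-210,-221.5,-62.5],[-210,-221.5,-62.5]],"turn":[0,0,0,0,0,0,0,0,0,0,0,0],"jaw":[-1,-1,-1,-1,-1,-1,-1,-1,-1,-1,-1,-1]}'
python3 -m handwheel '{"offset":[[0,0,0],[0,0,0],[0,0,0],[0,0,0]],"turn":[0,0,0,0],"jaw":[-1,-1,-1,-1]}'
python3 - <<'E'
from h import *
from go import go
go([533.5,160.5,202])
I=manip.read_camera("scene")[:,:,::-1].copy();cv2.imwrite("pics/scene3.png",I)
p=proj("scene",[[531.5,162.3,280]])[0].round().astype(int)
g=I[p[1]-7:p[1]+8,p[0]-7:p[0]+8].max(2).astype(float);y,x=np.mgrid[-7:8,-7:8];w=np.clip(75-g,0,None);w[x*x+y*y>36]=0
c=[p[0]+(w*x).sum()/w.sum(),p[1]+(w*y).sum()/w.sum()];print(c,at_z("scene",[c],280))
cv2.imwrite("pics/crop7.png",cv2.resize(I[150:270,270:390],(600,600),interpolation=cv2.INTER_CUBIC))
E
```

```text
time: 10.7
tcp_pos: [533.4, 161.7, 259.0]
tcp_rot: [-0.001, -0.707, -0.001, 0.708]
ft_force: [0.1, -0.0, -1.8]
width: 0.425
time: 11.1
tcp_pos: [533.4, 159.7, 259.9]
tcp_rot: [-0.0, 0.707, -0.0, -0.707]
ft_force: [-0.0, 0.3, -1.5]
width: 0.424
t 11.1 tcp [533.4 159.7 259.9] xax [ 0.  0. -1.] jaw yaw -90.0 F [-0.   0.3 -1.5] w 0.4236426787007668
offset [57.9 -0.8 -0.1]
[np.float64(336.2904790782292), np.float64(180.36476652516677)] [[532.461918   161.17034474 280.        ]]
```

View pics/crop7.png

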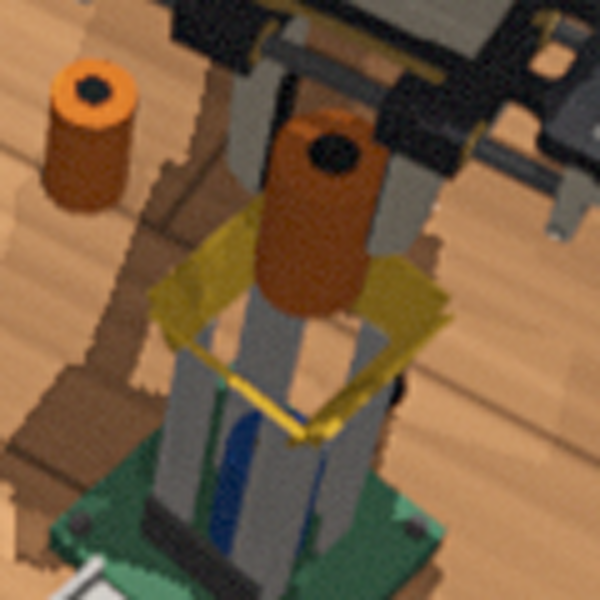

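Orange is held upright over the mouth with its dot at (532.5,161.2), as planned. I lower it, release, retreat and wait.

```bash
python3 -m handwheel '{"offset":[[10,-0.8,0],[20,-0.8,0],[27,-0.8,0],[34,-0.8,0],[40,-0.8,0],[46,-0.8,0],[51,-0.8,0],[55,-0.8,0],[58,-0.8,0],[58,-0.8,0],[58,-0.8,0]],"turn":[0,0,0,0,0,0,0,0,0,0,0],"jaw":[-1,-1,-1,-1,-1,-1,-1,-1,-1,-1,-1]}'
```

```text
time: 12.25
tcp_pos: [533.5, 161.3, 201.8]
tcp_rot: [0.0, 0.707, 0.0, -0.707]
ft_force: [0.5, -0.3, -1.2]
width: 0.423
```

```bash
python3 -m handwheel '{"offset":[[0,0,0],[0,0,0],[0,0,0],[0,0,0],[0,0,0],[0,0,0],[0,0,0],[0,0,0],[-20,0,0],[-40,0,0],[-70,0,0],[-100,0,0]],"turn":[0,0,0,0,0,0,0,0,0,0,0,0],"jaw":[1,1,1,1,1,1,1,1,1,1,1,1]}'
python3 -m handwheel '{"offset":[[0,40,12],[0,80,24],[0,120,36],[0,160,48],[0,200,60],[0,250,60],[0,300,60],[0,300,60],[0,300,60],[0,300,60],[0,300,60],[0,300,60]],"turn":[0,0,0,0,0,0,0,0,0,0,0,0],"jaw":[1,1,1,1,1,1,1,1,1,1,1,1]}'
python3 -m handwheel '{"offset":[[0,0,0],[0,0,0],[0,0,0],[0,0,0],[0,0,0],[0,0,0],[0,0,0],[0,0,0],[0,0,0],[0,0,0],[0,0,0],[0,0,0]],"turn":[0,0,0,0,0,0,0,0,0,0,0,0],"jaw":[1,1,1,1,1,1,1,1,1,1,1,1]}'
python3 - <<'E'
from h import *
I={n:manip.read_camera(n)[:,:,::-1].copy() for n in("scene","top")}
a=cv2.resize(I["scene"][160:280,270:370],(400,480),interpolation=cv2.INTER_CUBIC)
# predicted outlines at z=20,90,160
for z,c in((20,(255,0,255)),(90,(255,255,255)),(160,(0,255,0))):
    t=np.linspace(0,6.28,40);q=proj("scene",np.c_[533+20*np.cos(t),162+20*np.sin(t),0*t+z]);cv2.polylines(a,[((q-[270,160])*4).round().astype(int).reshape(-1,1,2)],True,c,1)
b=cv2.resize(I["top"],(400,300));s=cv2.resize(I["scene"],(400,300))
r=np.zeros((600,400,3),np.uint8);r[:300]=b;r[300:]=s
l=np.zeros((600,400,3),np.uint8);l[:480]=a
cv2.imwrite("pics/fin.png",np.hstack([l,r]))
E
```

```text
time: 13.45
tcp_pos: [533.2, 161.2, 302.5]
tcp_rot: [-0.0, -0.707, -0.0, 0.707]
ft_force: [0.6, 0.0, 0.6]
width: 1.004
time: 14.65
tcp_pos: [473.8, -137.8, 301.8]
tcp_rot: [0.001, 0.707, 0.001, -0.707]
ft_force: [0.1, 0.3, 0.0]
width: 1.002
time: 15.85
tcp_pos: [473.7, -138.8, 301.7]
tcp_rot: [0.0, 0.707, 0.0, -0.707]
ft_force: [0.1, -0.2, -0.1]
width: 1.002
```

View pics/fin.png

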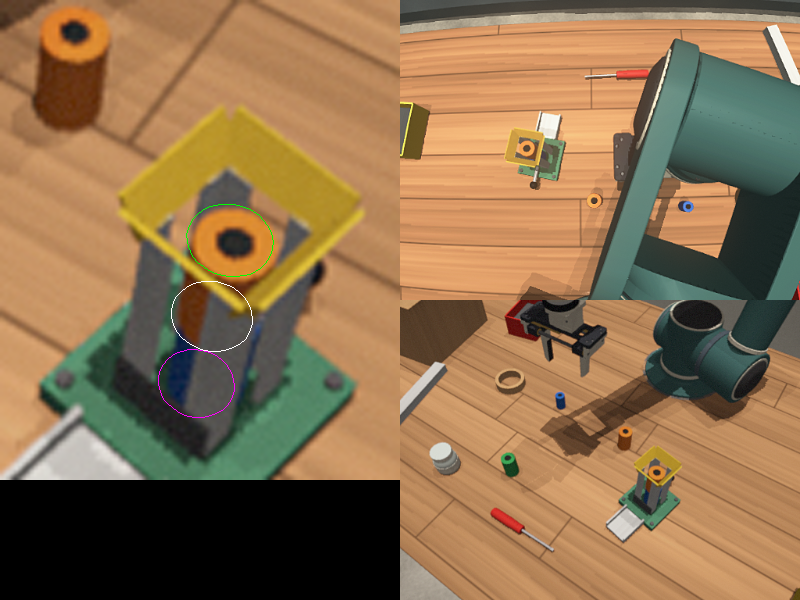

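Orange's top sits on the outline predicted for z = 160, with blue below it. Green and the other bushes have not moved. I give it a little more settling time, then hand in.

```bash
python3 -m handwheel '{"offset":[[0,0,0],[0,0,0],[0,0,0],[0,0,0],[0,0,0],[0,0,0],[0,0,0],[0,0,0],[0,0,0],[0,0,0]],"turn":[0,0,0,0,0,0,0,0,0,0],"jaw":[1,1,1,1,1,1,1,1,1,1]}'; python3 -c "from cell import manip; print(manip.sign_off())"
```

```text
time: 16.95
tcp_pos: [473.7, -138.8, 301.6]
tcp_rot: [-0.0, -0.707, -0.0, 0.707]
ft_force: [0.2, -0.5, 0.0]
width: 0.999
the job is handed in; nothing more can be done
None
```

The magazine is loaded as asked: the large blue bush went in first, then the far orange bush on top of it. I handed the job in at about 17 s, with the gripper open and clear of everything.

- **Final check:** in the last picture the top of the orange bush lies within 1–2 mm of the outline predicted for 160 mm. That fits both bushes standing upright, with blue on the floor. The last picture was taken over 3 s after the orange release, and I waited another second before handing in.
- **Left alone:** the green bush, the near orange and the small blue still stand where they were.
- **Forces:** wrist force readings stayed under about 2 N.
- **Disagreement:** the two cameras placed the mouth centre up to about 6 mm apart. I aimed between them, allowing for the offset seen on the held bush. Both bushes went in without any contact force.

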